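# Sort tagged dough scrapers into the pass and reject trays

## Robot

A 6-joint arm with a two-finger parallel gripper is mounted at the origin on the work surface. World frame = base frame: x ahead of the robot, y to its left, z up, the work surface at z = 0. Lengths are in mm, angles in rad, forces in N, time in s.
With the tool pointing down it reaches from about 350 to 775 mm from the base axis. Payload 5.5 kg.
Tool frame: the origin (TCP) lies at the very end of the fingers, on their centre line; the grasp point (between the pads) lies 19 mm behind it (arm.tcp_to_grasp is the distance from the TCP to the grasp point, in mm); z points along the fingers, y is the line along which they close (so a half turn about z gives the same grasp; the last joint's range is limited). The gripper opens to 85 mm and grips with 20 to 120 N. Pads are 22 mm wide; open, the fingers measure 114 mm over their backs; the gripper's body (76 mm by 85 mm) begins 54 mm behind the grasp point. The pads swing forward as they close: fully open they stand 13 mm farther back than shut.
Start: joints at [-1.391, 0.313, 0.046, 1.304, 0, 1.431], TCP at [180.763, -545.891, 231.323] pointing down, gripper open.
Joint ranges: [-2.76, 2.76], [-0.86, 1.69], [-1.03, 1.26], [-2.2, 2.34], [-1.47, 1.5], [-3.14, 3.14]. Speed limits (rad/s): [2.57, 2.57, 3.14, 3.14, 3.14, 3.14].

## Interface

Orientations are given as a rotation vector (axis times angle).
In Python, from station import arm gives the robot as it stands. The module is installed in compiled form; this text tells all that it offers.
- The arm moves only by the tool drive_tool, never from a script. Its argument "moves" is a list of rows, each an object with "delta_pos": the shift along the tool's x, y, z in units of 30 cm (1.0 is 30 cm), a list of three; "spin": the turn about the tool's z in units of 360 degrees (1.0 is 360 degrees). A call has exactly 5 rows; each row is the pose to reach, as a shift and turn from the pose commanded when the call began, along the tool's axes at that moment, turning the shorter way round; what a row does not reach only later rows make up. A row lasts 1/10 s, in which the tool goes at most 50 mm and 8.59 degrees, less where a joint would pass 70% of its speed; a pose out of reach is approached as far as the arm can. A call with a number of a shift or a turn outside -1 to 1 is refused whole. A call with a gripper value outside its range is refused whole. "gripper" is the closure, from 0 (fully open) to 1 (shut), set as the call begins (left out, the last holds). The fingers move at their own pace and stop on an object; the grip force is fixed at half the most. Time passes only in rows, so rows that repeat a pose let the fingers close, or fill a call up. It gives the time, the measured TCP pose, the force, the opening and the grip force at its end, in the units of the state.
- arm.get_state(): the state, without advancing time (a new reading comes with each control period).
- arm.capture(name): name is "side" or "top"; returns a dict with "image" (480x640x3 uint8, red, green, blue), "fx", "fy", "cx", "cy" (pixels), "cam_to_world" (4x4, takes a point from camera to world coordinates). Camera axes: x right, y up, looking along -z (the intrinsics and any distortion apply to the point x, -y, -z); pixel columns grow to the right and rows downward; lengths in mm; the calibration is good to about 2 mm. A picture is of the moment at which its call begins. There is no depth.
- arm.hand_in(): hands the job in; it is judged then, once.
The state is a dict: "time_s": time; "joint_pos": joint angles; "joint_velocities": joint speeds; "joint_efforts": joint torques, N m; "ee_pos": TCP position; "tcp_rot": TCP orientation; "wrist_force": force on the tool from outside, world axes, zero at the start; "wrist_torque": the same for the moment, N m; "finger_gap": finger opening in mm; "grip_force": force on a finger pad.
Only numpy, scipy, OpenCV 4.12 (cv2) and the standard library are available. Lean on these libraries where they do the work, as an engineer would, in place of code of your own. Each camera call takes 0.05 s, during which the arm holds its last target. There are 200 camera calls.

## Task

The dough scrapers on the wooden board have been inspected: lay the two with green tags flat in the green tray, one in each compartment with its blade towards the yellow bar, and lay the one with the red tag flat in the red tray, either way round. Set each one down rather than dropping it, and leave the bowl and the flour shaker where they are.

Things in the scene. Friction and masses are not known exactly. Their poses are not given: they have to be found in the camera images.
- scraper_a: loose dough scraper with a green tag, 170 mm long, 0.18 kg. Black handle 26 mm wide, 30 mm tall, x -85 to +35 mm; flat steel blade 60 mm wide, 4 mm thick, to x = +85 mm; undersides flush, so it lies flat. Origin: underside, mid-length; +x towards the blade edge, z up. The green tag is a sleeve round the handle's butt (x -82 to -40 mm). Centre of mass near x = 0. Starts on the board.
- scraper_a_tip (a point): middle of the blade edge of scraper_a: the far end of the tool on its +x axis, 2 mm above its underside
- scraper_a_grip (a point): good place to grip scraper_a: in the handle, 10 mm behind mid-length, 20 mm above the underside; the handle is 26 mm wide there
- scraper_b: loose dough scraper with a green tag, 170 mm long, 0.18 kg. Black handle 26 mm wide, 30 mm tall, x -85 to +35 mm; flat steel blade 60 mm wide, 4 mm thick, to x = +85 mm; undersides flush, so it lies flat. Origin: underside, mid-length; +x towards the blade edge, z up. The green tag is a sleeve round the handle's butt (x -82 to -40 mm). Centre of mass near x = 0. Starts on the board.
- scraper_b_tip (a point): middle of the blade edge of scraper_b: the far end of the tool on its +x axis, 2 mm above its underside
- scraper_b_grip (a point): good place to grip scraper_b: in the handle, 10 mm behind mid-length, 20 mm above the underside; the handle is 26 mm wide there
- scraper_r: loose dough scraper with a red tag, 170 mm long, 0.18 kg. Black handle 26 mm wide, 30 mm tall, x -85 to +35 mm; flat steel blade 60 mm wide, 4 mm thick, to x = +85 mm; undersides flush, so it lies flat. Origin: underside, mid-length; +x towards the blade edge, z up. The red tag is a sleeve round the handle's butt (x -82 to -40 mm). Centre of mass near x = 0. Starts on the board.
- scraper_r_tip (a point): middle of the blade edge of scraper_r: the far end of the tool on its +x axis, 2 mm above its underside
- scraper_r_grip (a point): good place to grip scraper_r: in the handle, 10 mm behind mid-length, 20 mm above the underside; the handle is 26 mm wide there
- board: fixed wooden board on which the scrapers lie at the start, 350 x 220 mm, 10 mm thick (top at z = 0.010); origin under its centre, +x along its length
- pass_tray: fixed green-walled tray (passed tools), steel floor, two equal long compartments side by side, centred at y = +48.5 and -48.5 mm. Origin under its centre, +x along the compartments to the end with a yellow bar. 205 x 199 mm, plus the bar, 22 mm wide, outside the +x wall; floor 4 mm thick, walls and divider 5 mm thick, tops 16 mm above the table
- pass_left (a point): the +y compartment of the pass tray: middle of its floor; 195 mm along the tray's x and 92 mm wide inside, axes as the tray's
- pass_right (a point): the -y compartment of the pass tray: middle of its floor; 195 mm along the tray's x and 92 mm wide inside, axes as the tray's
- reject_tray: fixed red-walled tray with a steel floor and one long compartment (for rejects); origin under its centre, +x along its length. 205 x 102 mm outside, 195 x 92 mm inside; floor 4 mm thick, walls 5 mm thick and 16 mm high above the table
- reject_mid (a point): middle of the floor of the reject tray
- bowl: bystander: white bowl, 110 mm across and 60 mm high; origin under its centre
- shaker: bystander: metal flour shaker, 64 mm across and 75 mm high; origin under its centre
Not all that is in view belongs to the job. Leave any orange look-alike of the scraper_r alone. What is shaped like the reject_tray but orange is not meant.

How it is judged (in metres and radians):
At the end, for the whole second after the job is handed in: Each green-tagged scraper lies flat in its own pass compartment, blade towards the yellow bar; the red-tagged one flat in the reject tray; each on the tray floor within 5 mm, within 25 mm lengthwise and 28 mm sideways of the compartment middle, tilted under 0.06 rad, at rest ((((x of scraper_a in the frame of pass_tray between -0.025 and 0.025 m and z of scraper_a in the frame of pass_tray between 0 and 0.009 m and angle between scraper_a's own z axis and vertical below 0.06 rad and linear speed of scraper_a below 0.02 m/s and y of scraper_a in the frame of pass_tray between 0.02 and 0.077 m and x of scraper_a_tip in the frame of pass_tray above 0.04 m) and (x of scraper_b in the frame of pass_tray between -0.025 and 0.025 m and z of scraper_b in the frame of pass_tray between 0 and 0.009 m and angle between scraper_b's own z axis and vertical below 0.06 rad and linear speed of scraper_b below 0.02 m/s and y of scraper_b in the frame of pass_tray between -0.077 and -0.02 m and x of scraper_b_tip in the frame of pass_tray above 0.04 m)) or ((x of scraper_a in the frame of pass_tray between -0.025 and 0.025 m and z of scraper_a in the frame of pass_tray between 0 and 0.009 m and angle between scraper_a's own z axis and vertical below 0.06 rad and linear speed of scraper_a below 0.02 m/s and y of scraper_a in the frame of pass_tray between -0.077 and -0.02 m and x of scraper_a_tip in the frame of pass_tray above 0.04 m) and (x of scraper_b in the frame of pass_tray between -0.025 and 0.025 m and z of scraper_b in the frame of pass_tray between 0 and 0.009 m and angle between scraper_b's own z axis and vertical below 0.06 rad and linear speed of scraper_b below 0.02 m/s and y of scraper_b in the frame of pass_tray between 0.02 and 0.077 m and x of scraper_b_tip in the frame of pass_tray above 0.04 m))) and x of scraper_r in the frame of reject_tray between -0.025 and 0.025 m and z of scraper_r in the frame of reject_tray between 0 and 0.009 m and angle between scraper_r's own z axis and vertical below 0.06 rad and linear speed of scraper_r below 0.02 m/s and y of scraper_r in the frame of reject_tray between -0.028 and 0.028 m); the robot touches nothing.
It fails at once if the bowl or shaker is pushed more than 30 mm or tipped (distance of any of bowl, shaker from where it was at the start of the episode above 0.03 m or angle between any of bowl, shaker's own z axis and vertical above 0.3 rad).
It fails at once if a scraper is dropped or thrown (falls freely at more than 0.7 m/s) ((linear speed of scraper_a above 0.7 m/s and contact force between scraper_a and anything else below 0.05 N) or (linear speed of scraper_b above 0.7 m/s and contact force between scraper_b and anything else below 0.05 N) or (linear speed of scraper_r above 0.7 m/s and contact force between scraper_r and anything else below 0.05 N)).
It also fails if it takes over 72 s, if anything falls off the work surface, if the arm or the gripper's body presses on something with over 40 N, if the wrist force passes 120 N, or if a joint passes its speed limit or range.

## Working session

There is one attempt and no reset: what is moved stays moved. The work goes in short steps, Python scripts to look and compute and a tool call to move; the robot and the scene stay as the last step left them, time stands still between calls to the robot, and variables do not carry over. Pictures are saved under pics/ and viewed, at most 10 in all, crops included, and the job is handed in when it is done.

Besides the shell and the picture viewer there is one more tool, called in YAML: its name, and indented under it one key for each argument. drive_tool: Moves the arm, as the interface text tells. Shifts and turns lie within -1 to 1; 1 stands for 30 cm of shift or 360 degrees of turn. Its arguments: {"type":"object","properties":{"moves":{"type":"array"},"gripper":{"type":"number"}},"required":["moves"]}

```bash
mkdir -p pics; python3 - <<'E'
from station import arm
import cv2,pickle
for n in("top","side"):
    c=arm.capture(n); cv2.imwrite(f"pics/{n}0.png",c["image"][:,:,::-1]); pickle.dump(c,open(n+"0.pkl","wb"))
    print(n,{k:v for k,v in c.items() if k!="image"})
print(arm.get_state(),arm.tcp_to_grasp)
E
```

```text
top {'fx': 435.0425420264314, 'fy': 435.0425420264314, 'cx': 310.3268172340511, 'cy': 231.59905474885247, 'cam_to_world': array([[-2.02784422e-02,  9.87607091e-01, -1.55631031e-01,
         4.08523332e+02],
       [-9.99768376e-01, -1.89082275e-02,  1.02797341e-02,
        -8.91102762e+01],
       [ 7.20963138e-03,  1.55803440e-01,  9.87761767e-01,
         1.13591596e+03],
       [ 0.00000000e+00,  0.00000000e+00,  0.00000000e+00,
         1.00000000e+00]])}
side {'fx': 458.7876533471107, 'fy': 458.7876533471107, 'cx': 321.22756111961405, 'cy': 241.30129750048494, 'cam_to_world': array([[-8.00262750e-01,  3.37997220e-01, -4.95315466e-01,
        -2.52997144e+00],
       [-5.99381281e-01, -4.75575889e-01,  6.43870836e-01,
         6.55709130e+02],
       [-1.79335406e-02,  8.12148664e-01,  5.83174875e-01,
         7.30522617e+02],
       [ 0.00000000e+00,  0.00000000e+00,  0.00000000e+00,
         1.00000000e+00]])}
{'time_s': 0.1, 'joint_pos': array([-1.39062954e+00,  3.13953553e-01,  4.51078897e-02,  1.30360604e+00,
        5.80025456e-06,  1.43120939e+00]), 'joint_velocities': array([ 0.00048366, -0.00117693,  0.0036654 ,  0.00103901, -0.00093532,
        0.00157147]), 'joint_efforts': array([ 1.83821881e-03, -4.81724989e+01,  2.99244350e+01,  1.27706467e-02,
       -1.70191734e-04,  9.65637469e-06]), 'ee_pos': array([ 180.65957303, -545.40793391,  230.48822721]), 'tcp_rot': array([-3.09989355e+00, -4.99867482e-01,  4.36233677e-05]), 'wrist_force': array([-0.0940518 , -0.32486334, -0.77556169]), 'wrist_torque': array([-0.01353208, -0.00391409, -0.02484791]), 'grip_force': 0.0, 'finger_gap': 85.52122814033442} 18.700000000000003
```

View pics/top0.png

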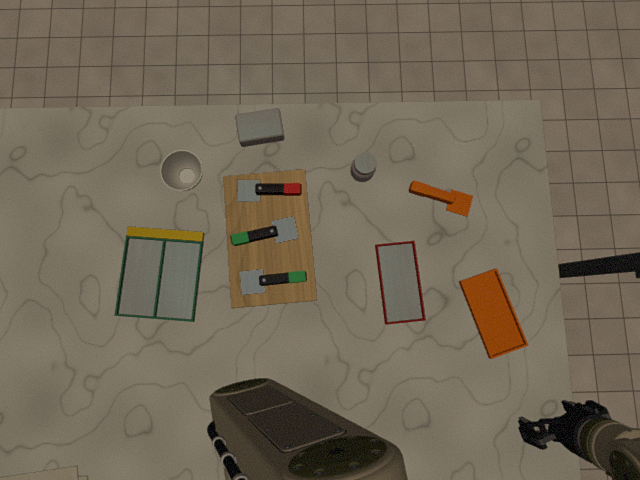

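View pics/side0.png

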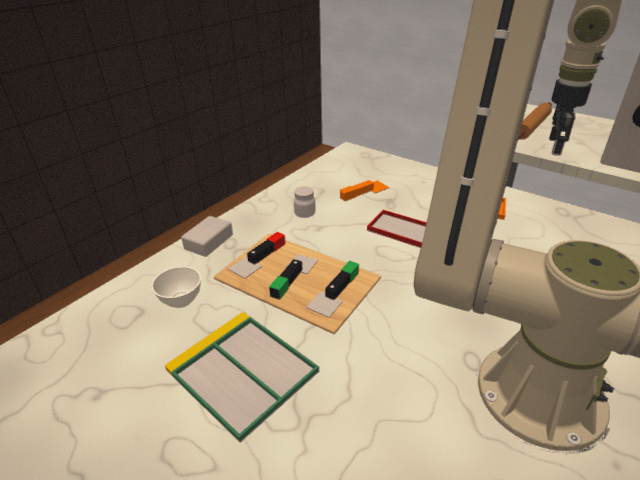

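The top view shows red-tag scraper at (269,189) with its blade left, green at (265,231) with its blade right, and green at (273,280) with its blade left. The pass tray is at (160,279) with the yellow bar at the top (+x), and the reject tray is at (400,283). The side view agrees. Next I'll fit box models to the colour masks.

```bash
cat > fit.py <<'E'
import numpy as np,cv2,pickle
from scipy.optimize import minimize
def project(c,P):
    T=np.linalg.inv(c["cam_to_world"]); p=P@T[:3,:3].T+T[:3,3]
    return np.c_[c["fx"]*p[:,0]/-p[:,2]+c["cx"], c["fy"]*-p[:,1]/-p[:,2]+c["cy"]]
def ray(c,uv,z):
    M=c["cam_to_world"]; d=M[:3,:3]@[(uv[0]-c["cx"])/c["fx"],-(uv[1]-c["cy"])/c["fy"],-1]
    return M[:3,3]+d*(z-M[2,3])/d[2]
def box(q,dx,dy,dz):
    X=np.array([[x,y,z] for x in dx for y in dy for z in dz],float); s,k=np.sin(q[2]),np.cos(q[2])
    return np.c_[q[0]+k*X[:,0]-s*X[:,1], q[1]+s*X[:,0]+k*X[:,1], X[:,2]]
S=6
def fit(c,mask,q0,dims,hull=False):
    ys,xs=np.nonzero(mask); x0,y0,x1,y1=xs.min()-15,ys.min()-15,xs.max()+15,ys.max()+15
    m=cv2.resize(mask[y0:y1,x0:x1].astype(np.float32),None,fx=S,fy=S,interpolation=cv2.INTER_LINEAR)>.5
    def draw(pts):
        o=np.zeros(m.shape,np.uint8); cv2.fillConvexPoly(o,cv2.convexHull(np.round(pts).astype(np.int32)),1); return o>0
    if hull: m=draw(np.argwhere(m)[:,::-1])
    def f(q):
        r=draw((project(c,box([q[0],q[1],q[2]/200],*dims))-[x0,y0]+.5)*S)
        return -(r&m).sum()/(r|m).sum()
    q=np.array([q0[0],q0[1],q0[2]*200.])
    for s in(20,8,3): q=minimize(f,q,method="Nelder-Mead",options=dict(initial_simplex=q+np.vstack([np.zeros(3),np.eye(3)*s]))).x
    return np.array([q[0],q[1],q[2]/200]),-f(q)
def masks(c):
    I=c["image"].astype(int); R,G,B=I[...,0],I[...,1],I[...,2]
    return dict(red=(R>70)&(R>2.2*G)&(R>2.2*B)&(abs(G-B)<25), green=(G>1.5*R)&(G>1.25*B)&(G>35), black=I.max(2)<50)
def roi(m,x0,y0,x1,y1):
    o=np.zeros_like(m); o[y0:y1,x0:x1]=m[y0:y1,x0:x1]
    o=cv2.morphologyEx(o.astype(np.uint8),cv2.MORPH_CLOSE,np.ones((3,3)))
    n,l,st,_=cv2.connectedComponentsWithStats(o); return l==1+st[1:,4].argmax()
HZ=((-85,35),(-13,13))
E
python3 - <<'E'
from fit import *
c=pickle.load(open("top0.pkl","rb")); M=masks(c); h=M["red"]|M["green"]|M["black"]
V=cv2.resize(c["image"][:,:,::-1],None,fx=3,fy=3,interpolation=cv2.INTER_CUBIC)
H=HZ+((10,40),); pi=np.pi
for n,m,g,q,d,hl in [
 ("r",h,(238,176,308,202),((270,189),pi/2),H,0),("g1",h,(226,218,300,250),((265,232),-pi/2),H,0),("g2",h,(238,264,310,294),((275,280),pi/2),H,0),
 ("pass",M["green"],(105,222,212,330),((160,279),0),((-102.5,102.5),(-99.5,99.5),(0,16)),1),
 ("rej",M["red"],(365,230,435,335),((400,283),0),((-102.5,102.5),(-51,51),(0,16)),1)]:
    m=roi(m,*g); p=ray(c,q[0],20); r,i=fit(c,m,(p[0],p[1],q[1]),d,hl); print(n,r.round(3),"deg",np.degrees(r[2]).round(1),"iou",round(i,3),"reach",np.hypot(*r[:2]).round(), m.sum())
    k=cv2.convexHull(((project(c,box(r,*d))+.5)*3).astype(np.int32)); cv2.polylines(V,[k],True,(255,0,255),1)
    if len(d)==3 and d[0][1]==35: cv2.polylines(V,[cv2.convexHull(((project(c,box(r,(35,85),(-30,30),(10,14)))+.5)*3).astype(np.int32))],True,(255,255,0),1)
for n,uv,z in(("bowl",(181,168),60),("shaker",(364,160),75),("block",(260,126),30)): print(n,ray(c,uv,z).round())
cv2.imwrite("pics/ov.png",V[450:1010,330:1130]); cv2.imwrite("pics/ov2.png",V[450:1010,800:1330])
E
```

```text
r [698.202   5.141   1.569] deg 89.9 iou 0.852 reach 698.0 506
g1 [581.506  19.793  -1.381] deg -79.1 iou 0.877 reach 582.0 505
g2 [463.662  -3.207   1.654] deg 94.8 iou 0.877 reach 464.0 466
pass [ 4.73272e+02  2.90259e+02 -9.50000e-02] deg -5.4 iou 0.985 reach 555.0 637
rej [ 4.50987e+02 -3.28553e+02  8.10000e-02] deg 4.6 iou 0.98 reach 558.0 326
bowl [749. 227.  60.]
shaker [ 757. -240.   75.]
block [871.  28.  30.]
```

View pics/ov.png

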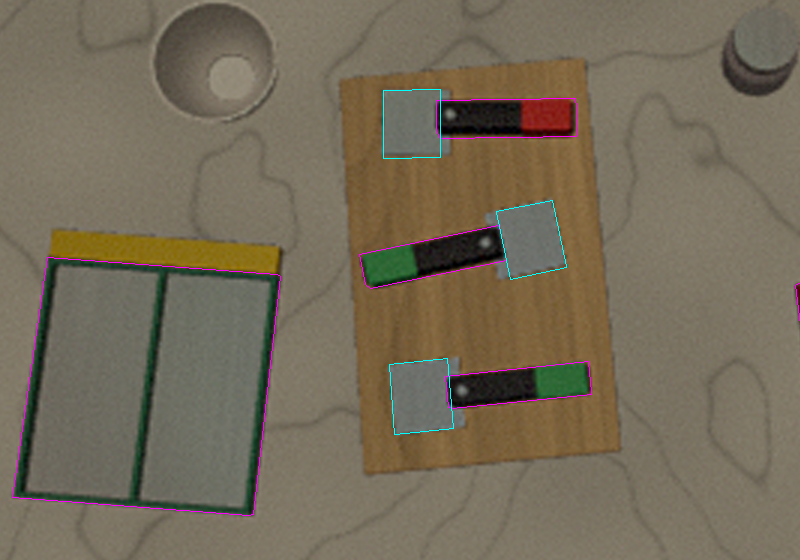

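The fitted outlines sit on all three handles (crop pixels about (505,118), (432,258), (520,385)) and on the pass tray, and the blade outlines match as well. Heights, sizes and reach are consistent. Next I'll plan the pick of g1, the middle scraper.

```bash
cat > plan.py <<'E'
import numpy as np,json
def plan(start,wps):
    """poses x,y,z,a(deg world angle of tool x, tool down); wps: (x,y,z,a,calls). Prints the rows of each call."""
    p=np.array(start,float)
    for w in wps:
        s=p.copy(); e=np.array(w[:4],float); n=w[4]
        for k in range(n):
            f=np.clip((np.arange(1,6)+5*k)/(5*n),0,1); f=f if n<2 else .5*f+.5*(f*f*(3-2*f))
            a=np.radians(p[3]); rows=[]; X=np.array([np.cos(a),np.sin(a)]); Y=np.array([np.sin(a),-np.cos(a)]); q0=p.copy()
            for t in f:
                g=s+(e-s)*t; d=g-q0
                r=np.round(np.r_[np.dot(d[:2],X),np.dot(d[:2],Y),-d[2]]/300,3); sp=round(-d[3]/360,3); rows.append((*r.tolist(),sp))
                m=q0+np.r_[300*(r[0]*X+r[1]*Y),-300*r[2],-360*sp]
                step=np.linalg.norm((m-p)[:3]); 
                if step>50 or abs(m[3]-p[3])>8.5: print("TOO FAST",step,m[3]-p[3])
                p=m
            print(" ".join(str(r) for r in rows).replace("0.","."))
        print(" ->",p.round(2).tolist())
def grip(q,off=0): return q[0]-10*np.cos(q[2]),q[1]-10*np.sin(q[2])
E
python3 - <<'E'
from plan import *
gx,gy=grip((581.5,19.8,-1.381)); print(gx,gy)
plan((180.763,-545.891,231.323,18.32),[(gx,gy,150,100.9,4),(gx,gy,15,100.9,2)])
E
```

```text
579.613411168893 29.620426802453267
(.053, -.04, .008, np.float64(-.007)) (.119, -.09, .017, np.float64(-.015)) (.197, -.148, .029, np.float64(-.024)) (.283, -.213, .041, np.float64(-.035)) (.379, -.285, .055, np.float64(-.047))
(.12, -.044, .015, np.float64(-.012)) (.247, -.09, .031, np.float64(-.025)) (.379, -.138, .047, np.float64(-.039)) (.514, -.188, .064, np.float64(-.053)) (.651, -.237, .081, np.float64(-.068))
(.145, .011, .016, np.float64(-.014)) (.289, .022, .033, np.float64(-.028)) (.429, .033, .049, np.float64(-.042)) (.563, .043, .065, np.float64(-.055)) (.691, .053, .08, np.float64(-.068))
(.104, .058, .014, np.float64(-.012)) (.2, .11, .027, np.float64(-.022)) (.284, .157, .038, np.float64(-.032)) (.356, .197, .047, np.float64(-.04)) (.415, .229, .055, np.float64(-.046))
 -> [579.5, 29.69, 150.02, 100.76]
(-.0, .0, .029, np.float64(-.0)) (-.0, .0, .068, np.float64(-.0)) (-.0, .0, .116, np.float64(-.0)) (-.0, .0, .169, np.float64(-.0)) (-.0, .0, .225, np.float64(-.0))
(-.0, .0, .056, np.float64(-.0)) (-.0, .0, .109, np.float64(-.0)) (-.0, .0, .157, np.float64(-.0)) (-.0, .0, .196, np.float64(-.0)) (-.0, .0, .225, np.float64(-.0))
 -> [579.5, 29.69, 15.02, 100.76]
```

drive_tool:
  moves:
    - {"delta_pos": [0.053,-0.04,0.008],"spin": -0.007}
    - {"delta_pos": [0.119,-0.09,0.017],"spin": -0.015}
    - {"delta_pos": [0.197,-0.148,0.029],"spin": -0.024}
    - {"delta_pos": [0.283,-0.213,0.041],"spin": -0.035}
    - {"delta_pos": [0.379,-0.285,0.055],"spin": -0.047}
  gripper: 0.25

```text
time_s: 0.6
ee_pos: [262.1, -428.0, 214.2]
tcp_rot: [-2.993, -0.954, 0.0]
wrist_force: [0.5, -0.0, 0.3]
finger_gap: 63.9
grip_force: 0.0
```

drive_tool:
  moves:
    - {"delta_pos": [0.12,-0.044,0.015],"spin": -0.012}
    - {"delta_pos": [0.247,-0.09,0.031],"spin": -0.025}
    - {"delta_pos": [0.379,-0.138,0.047],"spin": -0.039}
    - {"delta_pos": [0.514,-0.188,0.064],"spin": -0.053}
    - {"delta_pos": [0.651,-0.237,0.081],"spin": -0.068}

```text
time_s: 1.1
ee_pos: [380.7, -256.6, 190.1]
tcp_rot: [-2.722, -1.568, 0.0]
wrist_force: [-0.1, -0.0, 0.1]
finger_gap: 63.7
grip_force: 0.0
```

drive_tool:
  moves:
    - {"delta_pos": [0.145,0.011,0.016],"spin": -0.014}
    - {"delta_pos": [0.289,0.022,0.033],"spin": -0.028}
    - {"delta_pos": [0.429,0.033,0.049],"spin": -0.042}
    - {"delta_pos": [0.563,0.043,0.065],"spin": -0.055}
    - {"delta_pos": [0.691,0.053,0.08],"spin": -0.068}

```text
time_s: 1.6
ee_pos: [499.0, -85.4, 166.0]
tcp_rot: [-2.326, -2.111, 0.001]
wrist_force: [0.3, -0.8, 0.4]
finger_gap: 64.0
grip_force: 0.0
```

drive_tool:
  moves:
    - {"delta_pos": [0.104,0.058,0.014],"spin": -0.012}
    - {"delta_pos": [0.2,0.11,0.027],"spin": -0.022}
    - {"delta_pos": [0.284,0.157,0.038],"spin": -0.032}
    - {"delta_pos": [0.356,0.197,0.047],"spin": -0.04}
    - {"delta_pos": [0.415,0.229,0.055],"spin": -0.046}

```text
time_s: 2.1
ee_pos: [579.8, 31.2, 149.2]
tcp_rot: [-1.999, -2.422, 0.001]
wrist_force: [0.5, -0.9, 0.8]
finger_gap: 64.1
grip_force: 0.0
```

drive_tool:
  moves:
    - {"delta_pos": [0,0,0.029],"spin": 0}
    - {"delta_pos": [0,0,0.068],"spin": 0}
    - {"delta_pos": [0,0,0.116],"spin": 0}
    - {"delta_pos": [0,0,0.169],"spin": 0}
    - {"delta_pos": [0,0,0.225],"spin": 0}

```text
time_s: 2.6
ee_pos: [578.2, 28.6, 81.0]
tcp_rot: [-2.005, -2.417, 0.002]
wrist_force: [0.7, -0.3, -0.0]
finger_gap: 64.1
grip_force: 0.0
```

drive_tool:
  moves:
    - {"delta_pos": [0,0,0.056],"spin": 0}
    - {"delta_pos": [0,0,0.109],"spin": 0}
    - {"delta_pos": [0,0,0.157],"spin": 0}
    - {"delta_pos": [0,0,0.196],"spin": 0}
    - {"delta_pos": [0,0,0.225],"spin": 0}

```text
time_s: 3.1
ee_pos: [578.2, 28.9, 13.5]
tcp_rot: [-2.004, -2.417, 0.002]
wrist_force: [0.4, 0.5, -0.4]
finger_gap: 64.0
grip_force: 0.0
```

drive_tool:
  moves:
    - {"delta_pos": [0,0,0],"spin": 0}
    - {"delta_pos": [0,0,0],"spin": 0}
    - {"delta_pos": [0,0,0],"spin": 0}
    - {"delta_pos": [0,0,0],"spin": 0}
    - {"delta_pos": [0,0,0],"spin": 0}
  gripper: 1

```text
time_s: 3.6
ee_pos: [580.2, 29.7, 15.8]
tcp_rot: [2.002, 2.419, 0.001]
wrist_force: [0.6, 0.3, 3.7]
finger_gap: 24.8
grip_force: 60.3
```

drive_tool:
  moves:
    - {"delta_pos": [0,0,0],"spin": 0}
    - {"delta_pos": [0,0,0],"spin": 0}
    - {"delta_pos": [0,0,-0.01],"spin": 0}
    - {"delta_pos": [0,0,-0.03],"spin": 0}
    - {"delta_pos": [0,0,-0.05],"spin": 0}

```text
time_s: 4.1
ee_pos: [578.8, 29.8, 29.8]
tcp_rot: [-2.003, -2.419, 0.001]
wrist_force: [1.2, 0.6, -2.1]
finger_gap: 24.6
grip_force: 59.8
```

```bash
python3 - <<'E'
from station import arm
from plan import *
s=arm.get_state(); print(s["ee_pos"],s["tcp_rot"],s["grip_force"],s["joint_pos"].round(2))
P=(579.5,29.69,30.02,100.76)
plan(P,[(579.5,29.7,100,100.76,1),(467.9,339.5,100,174.6,3),(467.9,339.5,40,174.6,1),(467.9,339.5,8.6,174.6,1)])
E
```

```text
[578.81617806  29.76731879  29.84013373] [-2.00258568e+00 -2.41909518e+00  1.38361007e-03] 59.80907499790192 [-0.09  0.46 -0.26  0.85 -0.    1.3 ]
(.0, .0, -.047, np.float64(-.0)) (.0, .0, -.093, np.float64(-.0)) (.0, .0, -.14, np.float64(-.0)) (.0, .0, -.187, np.float64(-.0)) (.0, .0, -.233, np.float64(-.0))
 -> [579.5, 29.69, 99.92, 100.76]
(.043, -.007, -.0, np.float64(-.008)) (.099, -.016, -.0, np.float64(-.019)) (.165, -.026, -.0, np.float64(-.031)) (.24, -.038, -.0, np.float64(-.045)) (.321, -.051, -.0, np.float64(-.061))
(.086, .019, -.0, np.float64(-.016)) (.174, .04, -.0, np.float64(-.033)) (.263, .06, -.0, np.float64(-.05)) (.351, .08, -.0, np.float64(-.067)) (.436, .1, -.0, np.float64(-.083))
(.061, .056, -.0, np.float64(-.016)) (.116, .108, -.0, np.float64(-.03)) (.166, .153, -.0, np.float64(-.042)) (.207, .191, -.0, np.float64(-.053)) (.239, .221, -.0, np.float64(-.061))
 -> [467.88, 339.56, 99.92, 174.56]
(-.0, -.0, .04, np.float64(-.0)) (-.0, -.0, .08, np.float64(-.0)) (-.0, -.0, .12, np.float64(-.0)) (-.0, -.0, .16, np.float64(-.0)) (-.0, -.0, .2, np.float64(-.0))
 -> [467.88, 339.56, 39.92, 174.56]
(-.0, -.0, .021, np.float64(-.0)) (-.0, -.0, .042, np.float64(-.0)) (-.0, -.0, .063, np.float64(-.0)) (-.0, -.0, .084, np.float64(-.0)) (-.0, -.0, .104, np.float64(-.0))
 -> [467.88, 339.56, 8.72, 174.56]
```

drive_tool:
  moves:
    - {"delta_pos": [0,0,-0.047],"spin": 0}
    - {"delta_pos": [0,0,-0.093],"spin": 0}
    - {"delta_pos": [0,0,-0.14],"spin": 0}
    - {"delta_pos": [0,0,-0.187],"spin": 0}
    - {"delta_pos": [0,0,-0.233],"spin": 0}

```text
time_s: 4.6
ee_pos: [579.2, 29.7, 100.7]
tcp_rot: [-2.003, -2.42, 0.0]
wrist_force: [-0.2, 0.3, -1.4]
finger_gap: 24.8
grip_force: 59.8
```

drive_tool:
  moves:
    - {"delta_pos": [0.043,-0.007,0],"spin": -0.008}
    - {"delta_pos": [0.099,-0.016,0],"spin": -0.019}
    - {"delta_pos": [0.165,-0.026,0],"spin": -0.031}
    - {"delta_pos": [0.24,-0.038,0],"spin": -0.045}
    - {"delta_pos": [0.321,-0.051,0],"spin": -0.061}

```text
time_s: 5.1
ee_pos: [545.1, 122.8, 99.0]
tcp_rot: [-1.497, -2.76, 0.001]
wrist_force: [0.7, 0.0, -2.9]
finger_gap: 24.7
grip_force: 59.8
```

drive_tool:
  moves:
    - {"delta_pos": [0.086,0.019,0],"spin": -0.016}
    - {"delta_pos": [0.174,0.04,0],"spin": -0.033}
    - {"delta_pos": [0.263,0.06,0],"spin": -0.05}
    - {"delta_pos": [0.351,0.08,0],"spin": -0.067}
    - {"delta_pos": [0.436,0.1,0],"spin": -0.083}

```text
time_s: 5.6
ee_pos: [499.2, 249.3, 99.1]
tcp_rot: [-0.733, -3.053, 0.001]
wrist_force: [0.5, -0.4, -2.1]
finger_gap: 24.9
grip_force: 59.7
```

drive_tool:
  moves:
    - {"delta_pos": [0.061,0.056,0],"spin": -0.016}
    - {"delta_pos": [0.116,0.108,0],"spin": -0.03}
    - {"delta_pos": [0.166,0.153,0],"spin": -0.042}
    - {"delta_pos": [0.207,0.191,0],"spin": -0.053}
    - {"delta_pos": [0.239,0.221,0],"spin": -0.061}

```text
time_s: 6.1
ee_pos: [466.1, 340.8, 99.0]
tcp_rot: [-0.14, -3.137, 0.001]
wrist_force: [0.1, 0.4, -1.6]
finger_gap: 24.8
grip_force: 59.7
```

drive_tool:
  moves:
    - {"delta_pos": [0,0,0.04],"spin": 0}
    - {"delta_pos": [0,0,0.08],"spin": 0}
    - {"delta_pos": [0,0,0.12],"spin": 0}
    - {"delta_pos": [0,0,0.16],"spin": 0}
    - {"delta_pos": [0,0,0.2],"spin": 0}

```text
time_s: 6.6
ee_pos: [467.8, 338.7, 38.3]
tcp_rot: [-0.151, -3.137, 0.001]
wrist_force: [-0.3, 0.3, -1.8]
finger_gap: 24.7
grip_force: 59.8
```

```bash
python3 - <<'E'
from station import arm
import cv2
a=arm.capture("top")["image"][170:350,90:330,::-1]; b=arm.capture("side")["image"][200:440,120:440,::-1]
cv2.imwrite("pics/h1.png",cv2.hconcat([cv2.resize(a,(400,300)),cv2.resize(b,(400,300))]))
s=arm.get_state(); print(s["ee_pos"],s["tcp_rot"],s["grip_force"],s["joint_pos"].round(2))
E
```

```text
[466.5163715  338.2586745   37.33950869] [-0.15044471 -3.13442092  0.00344768] 59.78818416595459 [ 0.49  0.45 -0.26  0.87 -0.    0.58]
```

View pics/h1.png

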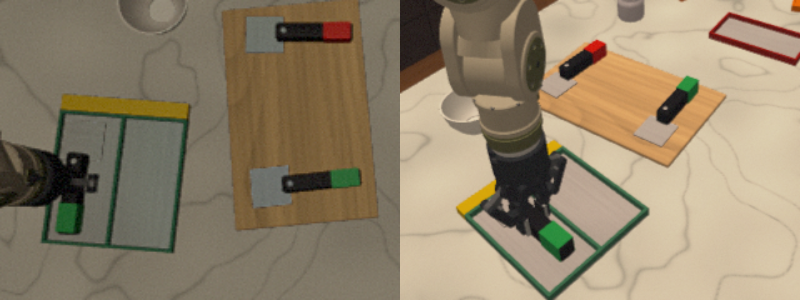

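The scraper is held level over the left compartment, with its butt at (70,215) in the left panel and its blade towards the yellow bar. Now I'll set it down and open the gripper part-way.

drive_tool:
  moves:
    - {"delta_pos": [0,0,0.03],"spin": 0}
    - {"delta_pos": [0,0,0.055],"spin": 0}
    - {"delta_pos": [0,0,0.075],"spin": 0}
    - {"delta_pos": [0,0,0.088],"spin": 0}
    - {"delta_pos": [0,0,0.095],"spin": 0}

```text
time_s: 7.2
ee_pos: [467.7, 339.5, 10.9]
tcp_rot: [-0.149, -3.138, 0.0]
wrist_force: [0.2, 0.2, -1.4]
finger_gap: 25.2
grip_force: 59.8
```

drive_tool:
  moves:
    - {"delta_pos": [0,0,0.002],"spin": 0}
    - {"delta_pos": [0,0,0.004],"spin": 0}
    - {"delta_pos": [0,0,0.006],"spin": 0}
    - {"delta_pos": [0,0,0.008],"spin": 0}
    - {"delta_pos": [0,0,0.008],"spin": 0}

```text
time_s: 7.7
ee_pos: [468.1, 339.7, 9.8]
tcp_rot: [0.149, 3.137, 0.001]
wrist_force: [-1.7, -0.9, 4.3]
finger_gap: 25.0
grip_force: 60.6
```

drive_tool:
  moves:
    - {"delta_pos": [0,0,0],"spin": 0}
    - {"delta_pos": [0,0,0],"spin": 0}
    - {"delta_pos": [0,0,0],"spin": 0}
    - {"delta_pos": [0,0,0],"spin": 0}
    - {"delta_pos": [0,0,-0.02],"spin": 0}
  gripper: 0.5

```text
time_s: 8.2
ee_pos: [467.2, 339.2, 14.3]
tcp_rot: [-0.149, -3.137, 0.002]
wrist_force: [-0.5, 0.5, -0.6]
finger_gap: 42.5
grip_force: 0.0
```

drive_tool:
  moves:
    - {"delta_pos": [0,0,-0.04],"spin": 0}
    - {"delta_pos": [0,0,-0.1],"spin": 0}
    - {"delta_pos": [0,0,-0.18],"spin": 0}
    - {"delta_pos": [0,0,-0.25],"spin": 0}
    - {"delta_pos": [0,0,-0.3],"spin": 0}

```text
time_s: 8.7
ee_pos: [468.7, 340.0, 107.8]
tcp_rot: [0.149, 3.135, 0.002]
wrist_force: [-0.1, 0.1, -0.5]
finger_gap: 42.9
grip_force: 0.0
```

```bash
sed -i 's/print(" ".join(str(r) for r in rows).replace("0.","."))/print(" ".join(str(tuple(float(v) for v in r)) for r in rows))/' plan.py; python3 - <<'E'
from station import arm
from plan import *
s=arm.get_state(); print(s["ee_pos"],s["tcp_rot"],s["grip_force"],s["finger_gap"])
P=(467.88,339.56,9.02+96,174.56)
gx,gy=grip((463.7,-3.2,1.654))
plan(P,[(gx,gy,100,274.8,4),(gx,gy,15,274.8,2)])
E
```

```text
[468.69799624 340.03860334 107.81327359] [1.48885509e-01 3.13545456e+00 2.21834835e-03] 0.0 42.90039065648092
(-0.003, -0.034, 0.0, -0.008) (-0.006, -0.075, 0.001, -0.018) (-0.011, -0.123, 0.002, -0.029) (-0.015, -0.178, 0.003, -0.042) (-0.02, -0.238, 0.003, -0.057)
(0.017, -0.062, 0.001, -0.015) (0.035, -0.128, 0.002, -0.031) (0.054, -0.196, 0.003, -0.048) (0.074, -0.266, 0.004, -0.065) (0.094, -0.336, 0.005, -0.082)
(0.052, -0.052, 0.001, -0.018) (0.103, -0.103, 0.002, -0.035) (0.153, -0.153, 0.003, -0.051) (0.202, -0.201, 0.004, -0.068) (0.247, -0.247, 0.005, -0.083)
(0.058, -0.015, 0.001, -0.014) (0.111, -0.029, 0.002, -0.027) (0.158, -0.042, 0.003, -0.039) (0.198, -0.053, 0.003, -0.048) (0.231, -0.061, 0.004, -0.056)
 -> [464.44, -13.21, 99.92, 274.64]
(-0.0, -0.0, 0.018, -0.0) (-0.0, -0.0, 0.043, -0.0) (-0.0, -0.0, 0.073, -0.0) (-0.0, -0.0, 0.106, -0.0) (-0.0, -0.0, 0.142, -0.0)
(-0.0, -0.0, 0.035, -0.0) (-0.0, -0.0, 0.068, -0.0) (-0.0, -0.0, 0.098, -0.0) (-0.0, -0.0, 0.123, -0.0) (-0.0, -0.0, 0.141, -0.0)
 -> [464.44, -13.21, 15.02, 274.64]
```

drive_tool:
  moves:
    - {"delta_pos": [-0.003,-0.034,0],"spin": -0.008}
    - {"delta_pos": [-0.006,-0.075,0.001],"spin": -0.018}
    - {"delta_pos": [-0.011,-0.123,0.002],"spin": -0.029}
    - {"delta_pos": [-0.015,-0.178,0.003],"spin": -0.042}
    - {"delta_pos": [-0.02,-0.238,0.003],"spin": -0.057}
  gripper: 0.25

```text
time_s: 9.2
ee_pos: [467.3, 267.6, 105.3]
tcp_rot: [-0.419, 3.112, 0.0]
wrist_force: [0.6, 0.7, 0.8]
finger_gap: 64.3
grip_force: 0.0
```

drive_tool:
  moves:
    - {"delta_pos": [0.017,-0.062,0.001],"spin": -0.015}
    - {"delta_pos": [0.035,-0.128,0.002],"spin": -0.031}
    - {"delta_pos": [0.054,-0.196,0.003],"spin": -0.048}
    - {"delta_pos": [0.074,-0.266,0.004],"spin": -0.065}
    - {"delta_pos": [0.094,-0.336,0.005],"spin": -0.082}

```text
time_s: 9.7
ee_pos: [466.4, 162.5, 103.8]
tcp_rot: [-1.198, 2.902, -0.001]
wrist_force: [-0.3, -0.2, -0.4]
finger_gap: 64.2
grip_force: 0.0
```

drive_tool:
  moves:
    - {"delta_pos": [0.052,-0.052,0.001],"spin": -0.018}
    - {"delta_pos": [0.103,-0.103,0.002],"spin": -0.035}
    - {"delta_pos": [0.153,-0.153,0.003],"spin": -0.051}
    - {"delta_pos": [0.202,-0.201,0.004],"spin": -0.068}
    - {"delta_pos": [0.247,-0.247,0.005],"spin": -0.083}

```text
time_s: 10.2
ee_pos: [465.7, 57.5, 102.3]
tcp_rot: [-1.905, 2.496, -0.002]
wrist_force: [0.2, 1.0, 0.4]
finger_gap: 64.1
grip_force: 0.0
```

drive_tool:
  moves:
    - {"delta_pos": [0.058,-0.015,0.001],"spin": -0.014}
    - {"delta_pos": [0.111,-0.029,0.002],"spin": -0.027}
    - {"delta_pos": [0.158,-0.042,0.003],"spin": -0.039}
    - {"delta_pos": [0.198,-0.053,0.003],"spin": -0.048}
    - {"delta_pos": [0.231,-0.061,0.004],"spin": -0.056}

```text
time_s: 10.7
ee_pos: [464.9, -14.1, 101.1]
tcp_rot: [-2.311, 2.127, -0.002]
wrist_force: [-0.4, -0.0, -0.2]
finger_gap: 63.8
grip_force: 0.0
```

```bash
python3 - <<'E'
from station import arm
from fit import *
c=arm.capture("top"); M=masks(c)
m=roi(M["black"]|M["green"]&0,120,240,160,325)
d=arm.capture("side")
cv2.imwrite("pics/h2.png",cv2.hconcat([cv2.resize(c["image"][170:350,90:330,::-1],(400,300)),cv2.resize(d["image"][200:440,120:440,::-1],(400,300))]))
s=arm.get_state(); print(s["ee_pos"],s["tcp_rot"],s["joint_pos"].round(2))
E
```

```text
[464.94893725 -14.22490265 100.93959996] [-2.30737709  2.13111194 -0.00249733] [-0.2   0.19 -0.46  0.93 -0.   -1.85]
```

View pics/h2.png

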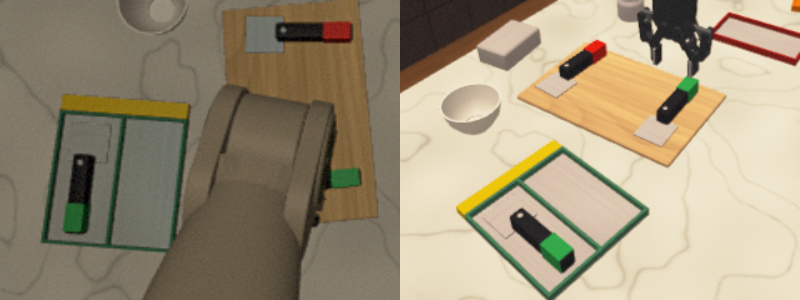

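The first scraper lies flat in the left compartment, handle at (80,190) and blade towards the bar, and the gripper is above the second green one. Now I'll grasp it.

drive_tool:
  moves:
    - {"delta_pos": [0,0,0.018],"spin": 0}
    - {"delta_pos": [0,0,0.043],"spin": 0}
    - {"delta_pos": [0,0,0.073],"spin": 0}
    - {"delta_pos": [0,0,0.106],"spin": 0}
    - {"delta_pos": [0,0,0.142],"spin": 0}

```text
time_s: 11.3
ee_pos: [464.1, -12.9, 56.2]
tcp_rot: [2.31, -2.129, -0.001]
wrist_force: [-0.1, 0.1, 0.7]
finger_gap: 64.2
grip_force: 0.0
```

drive_tool:
  moves:
    - {"delta_pos": [0,0,0.035],"spin": 0}
    - {"delta_pos": [0,0,0.068],"spin": 0}
    - {"delta_pos": [0,0,0.098],"spin": 0}
    - {"delta_pos": [0,0,0.123],"spin": 0}
    - {"delta_pos": [0,0,0.141],"spin": 0}

```text
time_s: 11.8
ee_pos: [464.2, -13.2, 14.2]
tcp_rot: [2.309, -2.13, -0.001]
wrist_force: [0.5, -0.5, 0.3]
finger_gap: 64.0
grip_force: 0.0
```

drive_tool:
  moves:
    - {"delta_pos": [0,0,0],"spin": 0}
    - {"delta_pos": [0,0,0],"spin": 0}
    - {"delta_pos": [0,0,0],"spin": 0}
    - {"delta_pos": [0,0,0],"spin": 0}
    - {"delta_pos": [0,0,0],"spin": 0}
  gripper: 1

```text
time_s: 12.3
ee_pos: [465.0, -13.4, 15.5]
tcp_rot: [-2.309, 2.129, -0.002]
wrist_force: [0.8, -0.1, 3.4]
finger_gap: 25.0
grip_force: 60.1
```

drive_tool:
  moves:
    - {"delta_pos": [0,0,0],"spin": 0}
    - {"delta_pos": [0,0,0],"spin": 0}
    - {"delta_pos": [0,0,-0.01],"spin": 0}
    - {"delta_pos": [0,0,-0.03],"spin": 0}
    - {"delta_pos": [0,0,-0.05],"spin": 0}

```text
time_s: 12.8
ee_pos: [463.8, -13.1, 30.0]
tcp_rot: [2.309, -2.129, -0.002]
wrist_force: [-0.1, -0.6, -2.7]
finger_gap: 24.8
grip_force: 59.4
```

```bash
python3 - <<'E'
from station import arm
from plan import *
P=(464.44,-13.21,30.02,274.64)
plan(P,[(464.44,-13.21,90,274.64,1),(458.7,242.9,90,174.6,4)])
E
```

```text
(0.0, 0.0, -0.04, -0.0) (0.0, 0.0, -0.08, -0.0) (0.0, 0.0, -0.12, -0.0) (0.0, 0.0, -0.16, -0.0) (0.0, 0.0, -0.2, -0.0)
 -> [464.44, -13.21, 90.02, 274.64]
(-0.024, -0.001, 0.0, 0.008) (-0.055, -0.003, 0.0, 0.018) (-0.09, -0.005, 0.0, 0.029) (-0.13, -0.008, 0.0, 0.042) (-0.173, -0.01, 0.0, 0.056)
(-0.045, 0.013, 0.0, 0.016) (-0.092, 0.028, 0.0, 0.032) (-0.142, 0.043, 0.0, 0.048) (-0.192, 0.058, 0.0, 0.066) (-0.243, 0.073, 0.0, 0.083)
(-0.036, 0.039, 0.0, 0.017) (-0.072, 0.077, 0.0, 0.034) (-0.108, 0.115, 0.0, 0.051) (-0.142, 0.15, 0.0, 0.067) (-0.174, 0.185, 0.0, 0.082)
(-0.01, 0.042, 0.0, 0.015) (-0.02, 0.081, 0.0, 0.028) (-0.028, 0.115, 0.0, 0.039) (-0.035, 0.144, 0.0, 0.049) (-0.041, 0.168, 0.0, 0.057)
 -> [458.6, 242.9, 90.02, 174.56]
```

drive_tool:
  moves:
    - {"delta_pos": [0,0,-0.04],"spin": 0}
    - {"delta_pos": [0,0,-0.08],"spin": 0}
    - {"delta_pos": [0,0,-0.12],"spin": 0}
    - {"delta_pos": [0,0,-0.16],"spin": 0}
    - {"delta_pos": [0,0,-0.2],"spin": 0}

```text
time_s: 13.3
ee_pos: [464.2, -13.1, 90.7]
tcp_rot: [2.31, -2.129, -0.0]
wrist_force: [1.6, -0.3, -1.3]
finger_gap: 25.1
grip_force: 59.4
```

drive_tool:
  moves:
    - {"delta_pos": [-0.024,-0.001,0],"spin": 0.008}
    - {"delta_pos": [-0.055,-0.003,0],"spin": 0.018}
    - {"delta_pos": [-0.09,-0.005,0],"spin": 0.029}
    - {"delta_pos": [-0.13,-0.008,0],"spin": 0.042}
    - {"delta_pos": [-0.173,-0.01,0],"spin": 0.056}

```text
time_s: 13.8
ee_pos: [463.0, 39.1, 90.2]
tcp_rot: [1.896, -2.504, -0.0]
wrist_force: [0.2, -0.3, -2.2]
finger_gap: 25.0
grip_force: 59.5
```

drive_tool:
  moves:
    - {"delta_pos": [-0.045,0.013,0],"spin": 0.016}
    - {"delta_pos": [-0.092,0.028,0],"spin": 0.032}
    - {"delta_pos": [-0.142,0.043,0],"spin": 0.048}
    - {"delta_pos": [-0.192,0.058,0],"spin": 0.066}
    - {"delta_pos": [-0.243,0.073,0],"spin": 0.083}

```text
time_s: 14.3
ee_pos: [461.3, 115.5, 90.2]
tcp_rot: [1.185, -2.909, 0.0]
wrist_force: [-0.2, -0.4, -2.2]
finger_gap: 24.9
grip_force: 59.5
```

drive_tool:
  moves:
    - {"delta_pos": [-0.036,0.039,0],"spin": 0.017}
    - {"delta_pos": [-0.072,0.077,0],"spin": 0.034}
    - {"delta_pos": [-0.108,0.115,0],"spin": 0.051}
    - {"delta_pos": [-0.142,0.15,0],"spin": 0.067}
    - {"delta_pos": [-0.174,0.185,0],"spin": 0.082}

```text
time_s: 14.8
ee_pos: [459.5, 191.7, 90.2]
tcp_rot: [0.406, -3.115, 0.0]
wrist_force: [0.5, -0.8, -2.2]
finger_gap: 24.7
grip_force: 59.5
```

drive_tool:
  moves:
    - {"delta_pos": [-0.01,0.042,0],"spin": 0.015}
    - {"delta_pos": [-0.02,0.081,0],"spin": 0.028}
    - {"delta_pos": [-0.028,0.115,0],"spin": 0.039}
    - {"delta_pos": [-0.035,0.144,0],"spin": 0.049}
    - {"delta_pos": [-0.041,0.168,0],"spin": 0.057}

```text
time_s: 15.3
ee_pos: [458.2, 243.4, 90.1]
tcp_rot: [-0.152, -3.137, 0.0]
wrist_force: [0.2, -0.2, -2.1]
finger_gap: 25.1
grip_force: 59.5
```

drive_tool:
  moves:
    - {"delta_pos": [0,0,0.03],"spin": 0}
    - {"delta_pos": [0,0,0.065],"spin": 0}
    - {"delta_pos": [0,0,0.1],"spin": 0}
    - {"delta_pos": [0,0,0.13],"spin": 0}
    - {"delta_pos": [0,0,0.15],"spin": 0}

```text
time_s: 15.8
ee_pos: [457.8, 242.3, 43.5]
tcp_rot: [-0.149, -3.136, 0.001]
wrist_force: [0.9, -0.5, -1.2]
finger_gap: 24.9
grip_force: 59.5
```

Commanded z is 45; going to 9.0 is 0.12.

drive_tool:
  moves:
    - {"delta_pos": [0,0,0.035],"spin": 0}
    - {"delta_pos": [0,0,0.065],"spin": 0}
    - {"delta_pos": [0,0,0.09],"spin": 0}
    - {"delta_pos": [0,0,0.105],"spin": 0}
    - {"delta_pos": [0,0,0.112],"spin": 0}

```text
time_s: 16.3
ee_pos: [458.3, 242.8, 10.8]
tcp_rot: [-0.149, -3.137, 0.001]
wrist_force: [0.2, -0.3, -2.4]
finger_gap: 25.0
grip_force: 59.5
```

drive_tool:
  moves:
    - {"delta_pos": [0,0,0.002],"spin": 0}
    - {"delta_pos": [0,0,0.004],"spin": 0}
    - {"delta_pos": [0,0,0.006],"spin": 0}
    - {"delta_pos": [0,0,0.008],"spin": 0}
    - {"delta_pos": [0,0,0.008],"spin": 0}

```text
time_s: 16.8
ee_pos: [458.9, 243.0, 9.5]
tcp_rot: [0.149, 3.137, 0.0]
wrist_force: [-0.5, -1.3, 2.3]
finger_gap: 25.1
grip_force: 60.0
```

drive_tool:
  moves:
    - {"delta_pos": [0,0,0],"spin": 0}
    - {"delta_pos": [0,0,0],"spin": 0}
    - {"delta_pos": [0,0,0],"spin": 0}
    - {"delta_pos": [0,0,0],"spin": 0}
    - {"delta_pos": [0,0,-0.02],"spin": 0}
  gripper: 0.5

```text
time_s: 17.3
ee_pos: [457.9, 242.7, 14.4]
tcp_rot: [-0.149, -3.137, 0.001]
wrist_force: [0.6, 0.3, -1.0]
finger_gap: 42.9
grip_force: 0.0
```

drive_tool:
  moves:
    - {"delta_pos": [0,0,-0.04],"spin": 0}
    - {"delta_pos": [0,0,-0.1],"spin": 0}
    - {"delta_pos": [0,0,-0.18],"spin": 0}
    - {"delta_pos": [0,0,-0.25],"spin": 0}
    - {"delta_pos": [0,0,-0.3],"spin": 0}

```text
time_s: 17.8
ee_pos: [459.4, 243.2, 107.7]
tcp_rot: [0.149, 3.135, 0.001]
wrist_force: [-0.2, 0.7, -0.5]
finger_gap: 42.7
grip_force: 0.0
```

```bash
python3 - <<'E'
from plan import *
P=(458.6,242.9,105.02,174.56)
gx,gy=grip((698.2,5.1,1.569)); print(gx,gy)
plan(P,[(gx,gy,100,89.9,3),(gx,gy,15,89.9,2)])
E
```

```text
698.1820367417117 -4.899983866054569
(-0.035, -0.03, 0.001, 0.009) (-0.079, -0.068, 0.002, 0.021) (-0.133, -0.113, 0.003, 0.036) (-0.193, -0.165, 0.004, 0.052) (-0.259, -0.221, 0.005, 0.07)
(-0.088, -0.024, 0.001, 0.018) (-0.179, -0.05, 0.003, 0.038) (-0.272, -0.075, 0.004, 0.057) (-0.363, -0.1, 0.005, 0.077) (-0.451, -0.124, 0.007, 0.095)
(-0.082, 0.028, 0.001, 0.018) (-0.157, 0.054, 0.002, 0.034) (-0.223, 0.076, 0.003, 0.049) (-0.279, 0.096, 0.004, 0.061) (-0.322, 0.11, 0.005, 0.07)
 -> [698.05, -4.83, 99.92, 89.96]
(-0.0, 0.0, 0.018, 0.0) (-0.0, 0.0, 0.043, 0.0) (-0.0, 0.0, 0.073, 0.0) (-0.0, 0.0, 0.106, 0.0) (-0.0, 0.0, 0.142, 0.0)
(-0.0, 0.0, 0.035, 0.0) (-0.0, 0.0, 0.068, 0.0) (-0.0, 0.0, 0.098, 0.0) (-0.0, 0.0, 0.123, 0.0) (-0.0, 0.0, 0.141, 0.0)
 -> [698.05, -4.83, 15.02, 89.96]
```

drive_tool:
  moves:
    - {"delta_pos": [-0.035,-0.03,0.001],"spin": 0.009}
    - {"delta_pos": [-0.079,-0.068,0.002],"spin": 0.021}
    - {"delta_pos": [-0.133,-0.113,0.003],"spin": 0.036}
    - {"delta_pos": [-0.193,-0.165,0.004],"spin": 0.052}
    - {"delta_pos": [-0.259,-0.221,0.005],"spin": 0.07}
  gripper: 0.25

```text
time_s: 18.3
ee_pos: [530.3, 169.2, 104.8]
tcp_rot: [0.835, 3.027, 0.001]
wrist_force: [0.3, -0.2, 0.1]
finger_gap: 64.1
grip_force: 0.0
```

drive_tool:
  moves:
    - {"delta_pos": [-0.088,-0.024,0.001],"spin": 0.018}
    - {"delta_pos": [-0.179,-0.05,0.003],"spin": 0.038}
    - {"delta_pos": [-0.272,-0.075,0.004],"spin": 0.057}
    - {"delta_pos": [-0.363,-0.1,0.005],"spin": 0.077}
    - {"delta_pos": [-0.451,-0.124,0.007],"spin": 0.095}

```text
time_s: 18.8
ee_pos: [628.1, 67.6, 102.7]
tcp_rot: [1.69, 2.647, 0.001]
wrist_force: [0.5, 0.9, -0.1]
finger_gap: 63.9
grip_force: 0.0
```

drive_tool:
  moves:
    - {"delta_pos": [-0.082,0.028,0.001],"spin": 0.018}
    - {"delta_pos": [-0.157,0.054,0.002],"spin": 0.034}
    - {"delta_pos": [-0.223,0.076,0.003],"spin": 0.049}
    - {"delta_pos": [-0.279,0.096,0.004],"spin": 0.061}
    - {"delta_pos": [-0.322,0.11,0.005],"spin": 0.07}

```text
time_s: 19.3
ee_pos: [699.0, -5.9, 101.0]
tcp_rot: [2.225, 2.216, 0.001]
wrist_force: [-0.1, 0.8, 0.4]
finger_gap: 64.0
grip_force: 0.0
```

drive_tool:
  moves:
    - {"delta_pos": [0,0,0.018],"spin": 0}
    - {"delta_pos": [0,0,0.043],"spin": 0}
    - {"delta_pos": [0,0,0.073],"spin": 0}
    - {"delta_pos": [0,0,0.106],"spin": 0}
    - {"delta_pos": [0,0,0.142],"spin": 0}

```text
time_s: 19.8
ee_pos: [697.4, -4.1, 56.3]
tcp_rot: [-2.221, -2.222, 0.001]
wrist_force: [0.2, -0.3, -0.5]
finger_gap: 63.9
grip_force: 0.0
```

```bash
python3 - <<'E'
from station import arm
import cv2
c=arm.capture("top");d=arm.capture("side")
cv2.imwrite("pics/h3.png",cv2.hconcat([cv2.resize(c["image"][170:350,90:330,::-1],(400,300)),cv2.resize(d["image"][200:440,120:440,::-1],(400,300))]))
E
```

View pics/h3.png

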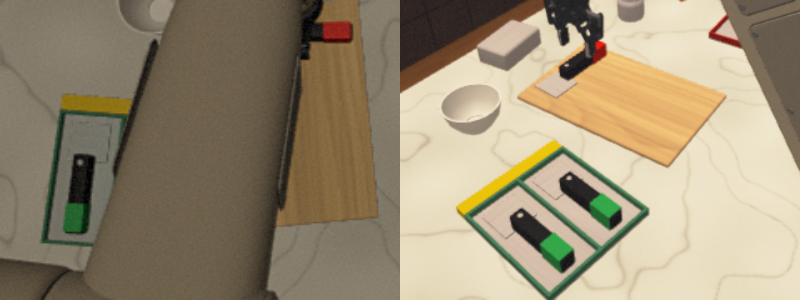

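Both green-tagged scrapers lie in the green tray with their blades towards the bar (right panel, (540,240) and (590,200)), and the gripper is above the red one. Now I'll grasp that.

drive_tool:
  moves:
    - {"delta_pos": [0,0,0.035],"spin": 0}
    - {"delta_pos": [0,0,0.068],"spin": 0}
    - {"delta_pos": [0,0,0.098],"spin": 0}
    - {"delta_pos": [0,0,0.123],"spin": 0}
    - {"delta_pos": [0,0,0.141],"spin": 0}

```text
time_s: 20.4
ee_pos: [697.6, -4.8, 13.9]
tcp_rot: [-2.222, -2.22, 0.001]
wrist_force: [-0.3, -0.4, -0.7]
finger_gap: 64.0
grip_force: 0.0
```

drive_tool:
  moves:
    - {"delta_pos": [0,0,0],"spin": 0}
    - {"delta_pos": [0,0,0],"spin": 0}
    - {"delta_pos": [0,0,0],"spin": 0}
    - {"delta_pos": [0,0,0],"spin": 0}
    - {"delta_pos": [0,0,0],"spin": 0}
  gripper: 1

```text
time_s: 20.9
ee_pos: [698.5, -4.9, 15.6]
tcp_rot: [2.221, 2.22, 0.001]
wrist_force: [1.0, -0.2, 2.0]
finger_gap: 24.8
grip_force: 60.7
```

drive_tool:
  moves:
    - {"delta_pos": [0,0,0],"spin": 0}
    - {"delta_pos": [0,0,0],"spin": 0}
    - {"delta_pos": [0,0,-0.01],"spin": 0}
    - {"delta_pos": [0,0,-0.03],"spin": 0}
    - {"delta_pos": [0,0,-0.05],"spin": 0}

```text
time_s: 21.4
ee_pos: [697.4, -4.7, 29.7]
tcp_rot: [-2.221, -2.22, 0.002]
wrist_force: [0.2, 0.8, -2.7]
finger_gap: 24.6
grip_force: 60.3
```

```bash
python3 - <<'E'
from plan import *
P=(698.05,-4.83,30.02,89.96)
plan(P,[(698.05,-4.83,90,89.96,1),(461,-327.8,90,184.6,4)])
E
```

```text
(0.0, 0.0, -0.04, -0.0) (0.0, 0.0, -0.08, -0.0) (0.0, 0.0, -0.12, -0.0) (0.0, 0.0, -0.16, -0.0) (0.0, 0.0, -0.2, -0.0)
 -> [698.05, -4.83, 90.02, 89.96]
(-0.031, -0.023, 0.0, -0.008) (-0.069, -0.051, 0.0, -0.017) (-0.114, -0.083, 0.0, -0.028) (-0.164, -0.12, 0.0, -0.04) (-0.219, -0.16, 0.0, -0.053)
(-0.041, -0.061, 0.0, -0.015) (-0.085, -0.124, 0.0, -0.03) (-0.131, -0.19, 0.0, -0.046) (-0.178, -0.258, 0.0, -0.062) (-0.225, -0.326, 0.0, -0.078)
(-0.01, -0.083, 0.0, -0.017) (-0.019, -0.165, 0.0, -0.033) (-0.028, -0.245, 0.0, -0.049) (-0.037, -0.321, 0.0, -0.064) (-0.046, -0.394, 0.0, -0.078)
(0.025, -0.064, 0.0, -0.014) (0.048, -0.122, 0.0, -0.026) (0.068, -0.173, 0.0, -0.037) (0.086, -0.217, 0.0, -0.046) (0.1, -0.252, 0.0, -0.054)
 -> [460.94, -327.64, 90.02, 184.64]
```

drive_tool:
  moves:
    - {"delta_pos": [0,0,-0.04],"spin": 0}
    - {"delta_pos": [0,0,-0.08],"spin": 0}
    - {"delta_pos": [0,0,-0.12],"spin": 0}
    - {"delta_pos": [0,0,-0.16],"spin": 0}
    - {"delta_pos": [0,0,-0.2],"spin": 0}

```text
time_s: 21.9
ee_pos: [698.2, -4.9, 91.5]
tcp_rot: [2.222, 2.22, 0.001]
wrist_force: [-1.3, -0.1, -2.2]
finger_gap: 25.1
grip_force: 60.3
```

drive_tool:
  moves:
    - {"delta_pos": [-0.031,-0.023,0],"spin": -0.008}
    - {"delta_pos": [-0.069,-0.051,0],"spin": -0.017}
    - {"delta_pos": [-0.114,-0.083,0],"spin": -0.028}
    - {"delta_pos": [-0.164,-0.12,0],"spin": -0.04}
    - {"delta_pos": [-0.219,-0.16,0],"spin": -0.053}

```text
time_s: 22.4
ee_pos: [649.8, -70.8, 90.8]
tcp_rot: [1.818, 2.561, 0.0]
wrist_force: [0.3, -1.3, -2.1]
finger_gap: 24.7
grip_force: 60.4
```

drive_tool:
  moves:
    - {"delta_pos": [-0.041,-0.061,0],"spin": -0.015}
    - {"delta_pos": [-0.085,-0.124,0],"spin": -0.03}
    - {"delta_pos": [-0.131,-0.19,0],"spin": -0.046}
    - {"delta_pos": [-0.178,-0.258,0],"spin": -0.062}
    - {"delta_pos": [-0.225,-0.326,0],"spin": -0.078}

```text
time_s: 22.9
ee_pos: [579.2, -167.0, 90.9]
tcp_rot: [1.142, 2.926, -0.0]
wrist_force: [-0.2, -0.0, -2.5]
finger_gap: 24.9
grip_force: 60.4
```

drive_tool:
  moves:
    - {"delta_pos": [-0.01,-0.083,0],"spin": -0.017}
    - {"delta_pos": [-0.019,-0.165,0],"spin": -0.033}
    - {"delta_pos": [-0.028,-0.245,0],"spin": -0.049}
    - {"delta_pos": [-0.037,-0.321,0],"spin": -0.064}
    - {"delta_pos": [-0.046,-0.394,0],"spin": -0.078}

```text
time_s: 23.4
ee_pos: [508.8, -263.2, 90.9]
tcp_rot: [0.399, 3.115, -0.001]
wrist_force: [0.2, 0.3, -1.5]
finger_gap: 24.8
grip_force: 60.4
```

drive_tool:
  moves:
    - {"delta_pos": [0.025,-0.064,0],"spin": -0.014}
    - {"delta_pos": [0.048,-0.122,0],"spin": -0.026}
    - {"delta_pos": [0.068,-0.173,0],"spin": -0.037}
    - {"delta_pos": [0.086,-0.217,0],"spin": -0.046}
    - {"delta_pos": [0.1,-0.252,0],"spin": -0.054}

```text
time_s: 23.9
ee_pos: [460.6, -328.6, 90.9]
tcp_rot: [-0.13, 3.138, -0.001]
wrist_force: [-0.1, -1.2, -2.6]
finger_gap: 25.1
grip_force: 60.4
```

drive_tool:
  moves:
    - {"delta_pos": [0,0,0.03],"spin": 0}
    - {"delta_pos": [0,0,0.065],"spin": 0}
    - {"delta_pos": [0,0,0.1],"spin": 0}
    - {"delta_pos": [0,0,0.13],"spin": 0}
    - {"delta_pos": [0,0,0.15],"spin": 0}

```text
time_s: 24.4
ee_pos: [460.6, -326.6, 43.4]
tcp_rot: [0.128, -3.138, -0.002]
wrist_force: [-0.3, -0.9, -2.6]
finger_gap: 24.7
grip_force: 60.4
```

```bash
python3 - <<'E'
from station import arm
import cv2
c=arm.capture("top");d=arm.capture("side")
cv2.imwrite("pics/h4.png",cv2.hconcat([cv2.resize(c["image"][190:370,300:540,::-1],(400,300)),cv2.resize(d["image"][100:340,320:640,::-1],(400,300))]))
E
```

```text
(no output)
```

View pics/h4.png

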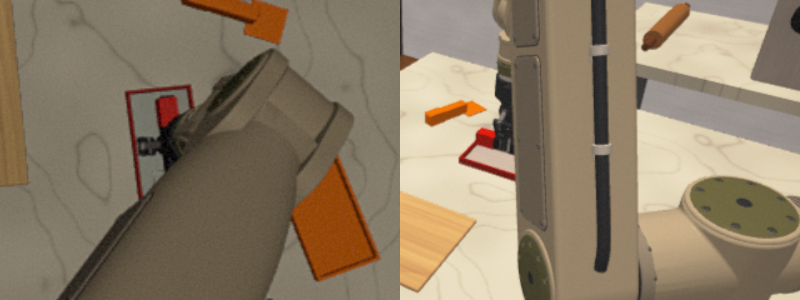

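The red tag is at (167,105) in the left panel, between the red tray's walls and aligned with them. Next: set it down, release, and retreat high and clear.

drive_tool:
  moves:
    - {"delta_pos": [0,0,0.035],"spin": 0}
    - {"delta_pos": [0,0,0.065],"spin": 0}
    - {"delta_pos": [0,0,0.09],"spin": 0}
    - {"delta_pos": [0,0,0.105],"spin": 0}
    - {"delta_pos": [0,0,0.112],"spin": 0}

```text
time_s: 25.0
ee_pos: [460.6, -327.4, 10.6]
tcp_rot: [0.127, -3.138, -0.001]
wrist_force: [-0.4, 0.8, -2.4]
finger_gap: 25.1
grip_force: 60.4
```

drive_tool:
  moves:
    - {"delta_pos": [0,0,0.002],"spin": 0}
    - {"delta_pos": [0,0,0.004],"spin": 0}
    - {"delta_pos": [0,0,0.006],"spin": 0}
    - {"delta_pos": [0,0,0.008],"spin": 0}
    - {"delta_pos": [0,0,0.008],"spin": 0}

```text
time_s: 25.5
ee_pos: [461.2, -327.9, 9.6]
tcp_rot: [-0.127, 3.138, -0.001]
wrist_force: [-1.4, 0.5, 1.9]
finger_gap: 24.9
grip_force: 60.7
```

drive_tool:
  moves:
    - {"delta_pos": [0,0,0],"spin": 0}
    - {"delta_pos": [0,0,0],"spin": 0}
    - {"delta_pos": [0,0,0],"spin": 0}
    - {"delta_pos": [0,0,0],"spin": 0}
    - {"delta_pos": [0,0,-0.02],"spin": 0}
  gripper: 0.5

```text
time_s: 26.0
ee_pos: [460.4, -327.2, 14.4]
tcp_rot: [0.127, -3.138, -0.002]
wrist_force: [-0.2, 0.2, -0.1]
finger_gap: 42.5
grip_force: 0.0
```

drive_tool:
  moves:
    - {"delta_pos": [0,0,-0.04],"spin": 0}
    - {"delta_pos": [0,0,-0.1],"spin": 0}
    - {"delta_pos": [0,0,-0.18],"spin": 0}
    - {"delta_pos": [0,0,-0.26],"spin": 0}
    - {"delta_pos": [0,0,-0.34],"spin": 0}

```text
time_s: 26.5
ee_pos: [461.1, -327.8, 119.1]
tcp_rot: [-0.127, 3.138, -0.001]
wrist_force: [0.2, 0.4, -0.1]
finger_gap: 42.8
grip_force: 0.0
```

drive_tool:
  moves:
    - {"delta_pos": [0.1,0.03,-0.06],"spin": 0}
    - {"delta_pos": [0.2,0.12,-0.12],"spin": 0}
    - {"delta_pos": [0.28,0.22,-0.15],"spin": 0}
    - {"delta_pos": [0.34,0.3,-0.15],"spin": 0}
    - {"delta_pos": [0.34,0.3,-0.15],"spin": 0}

```text
time_s: 27.0
ee_pos: [349.5, -243.3, 163.2]
tcp_rot: [0.128, -3.138, -0.001]
wrist_force: [0.1, -0.4, -0.1]
finger_gap: 42.9
grip_force: 0.0
```

```bash
python3 - <<'E'
from station import arm
from fit import *
c=arm.capture("top"); d=arm.capture("side"); M=masks(c)
H=HZ+((4,34),)
for n,g,q,tr,yo in(("L",(125,258,147,318),(477.8,338.5,-.095),(473.3,290.3,-.095),48.5),("R",(165,258,190,318),(468.7,242,-.095),(473.3,290.3,-.095),-48.5),("rej",(384,247,416,318),(451,-328.6,np.pi+.081),(451,-328.6,.081),0)):
    try:
        m=roi((M["green"] if n!="rej" else M["red"])|M["black"],*g); r,i=fit(c,m,q,H); e=r[:2]-tr[:2]; k,s=np.cos(tr[2]),np.sin(tr[2])
        print(n,r.round(2),round(i,2),"in tray",round(k*e[0]+s*e[1],1),round(-s*e[0]+k*e[1]-yo,1))
    except Exception as x: print(n,x)
cv2.imwrite("pics/h5.png",cv2.hconcat([cv2.resize(c["image"][150:360,100:440,::-1],(486,300)),cv2.resize(d["image"][200:440,140:390,::-1],(312,300))]))
E
```

```text
L [ 4.7801e+02  3.4039e+02 -7.0000e-02] 0.86 in tray -0.1 1.8
R [ 4.7023e+02  2.4250e+02 -1.0000e-01] 0.87 in tray 1.5 0.6
rej [ 449.34 -328.48    3.18] 0.83 in tray -1.6 0.3
```

View pics/h5.png

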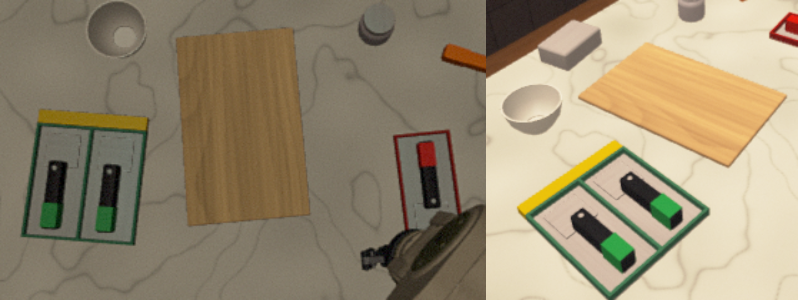

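All three are in place within 2 mm of the compartment middles (left panel, (55,195), (108,198), (428,175)), and the bowl and shaker have not moved.

```bash
python3 -c "
from station import arm
print(arm.hand_in())"
```

```text
the job is handed in; nothing more can be done
None
```

The job is handed in: both green-tagged scrapers lie in the green tray with blades towards the yellow bar, and the red-tagged one lies in the red tray, each about 2 mm or less from its compartment middle by my camera measurement; the hand-in gave no verdict.

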